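# Push the bracket home and snap the toggle clamp shut

## Robot

A 6-joint arm with a two-finger parallel gripper is mounted at the origin on the work surface. World frame = base frame: x ahead of the robot, y to its left, z up, the work surface at z = 0. Lengths are in m, angles in rad, forces in N, time in s.
With the tool pointing down it reaches from about 0.375 to 0.925 m from the base axis. Payload 5.7 kg.
Tool frame: the origin (TCP) lies midway between the tips of the shut fingers; the grasp point (between the pads) lies 19 mm behind it; z points along the fingers, x is the direction in which the jaws open and shut, and the axes are right-handed (so a half turn about z gives the same grasp; the last joint's range is limited). The gripper opens to 88 mm and grips with 3 to 60 N. Pads are 20 mm wide; open, the fingers measure 115 mm over their backs; the gripper's body (75 mm by 178 mm) begins 61 mm behind the grasp point.
Start: joints at [-1.235, 0.359, 1.51, -0, 1.272, -0.115], TCP at [0.261, -0.54, 0.223] pointing down, gripper open.
Joint ranges: [-2.97, 2.97], [-1.01, 2.36], [0.21, 2.38], [-0.96, 4.11], [0.2, 2.71], [-2.98, 2.98]. Speed limits (rad/s): [2.39, 2.39, 3.14, 3.14, 3.14, 3.14].

## Interface

Orientations are given as a unit quaternion [x, y, z, w].
In Python, from bench import move_ptp, servo_line, goto_joints, move_gripper, sleep, inverse_kinematics, capture, PlanningError, close_job, spot_in, silhouettes, current_clock, current_joint_pos, current_qvel, current_joint_torque, current_position, current_orientation, current_force, current_torque, current_finger_gap gives the robot as it stands. Calls block until the motion is done:
- move_ptp(position, orientation): joint-space move of the TCP to a pose.
- servo_line(position, orientation=None, rate=0.15, contact_N=None): straight line of the TCP; orientation=None keeps the orientation; rate is the mean speed in m/s. With contact_N (N) it stops when the force on the tool has changed by that much, and returns True; else False.
- goto_joints(angles): joint-space move.
- move_gripper(opening): finger opening in m; the grip force is fixed at half the most; returns when the fingers have stopped.
- sleep(seconds).
- inverse_kinematics(position, orientation): joint angles nearest the present ones, or None.
- capture(name): name is "side" or "top"; returns a dict with "image" (420x560x3 uint8, blue, green, red), "range_z" (420x560 float32, m along the optical axis (not along the pixel's ray), 0 where there is no reading), "intrinsics" (3x3 intrinsics, pixels), "R" (3x3) and "t" (3): a world point X has camera coordinates R X + t. Camera axes: x right, y down, z forward; pixel columns grow to the right and rows downward; lengths in m; the calibration is good to about 2 mm. A picture is of the moment at which its call begins.
A pose or a line that the arm cannot do raises PlanningError and nothing moves.
- close_job(): hands the job in, once; it reports no verdict.
Trained networks look in the newest picture that a camera, given by its name, has taken for a name from the list of things; names that differ only in an ending like _2 or _b are one class to them, and where a whole thing is asked for, a point or a joint stands for the part that bears it (a point fixed in the world has none). Each returns a list of dicts, best first, with "conf" (0 to 1); they miss things now and then, are a little off and sometimes report something else, mostly with a low value. They report only what shows in the picture. A call takes as long as a camera call. They do not tell look-alikes from the thing itself.
- spot_in(camera, query): "xy" ([column, row] in pixels, amid what is visible of it).
- silhouettes(camera, query): "region" (420x560 bool, what is visible of it) and "xy" ([column, row] in pixels, amid what is visible of it).
Readings, each from a call of its own:
- current_clock(): time.
- current_joint_pos(): joint angles.
- current_qvel(): joint speeds.
- current_joint_torque(): joint torques, N m.
- current_position(): TCP position.
- current_orientation(): TCP orientation.
- current_force(): force on the tool from outside, world axes, zero at the start.
- current_torque(): the same for the moment, N m.
- current_finger_gap(): finger opening in m.
Only numpy, scipy, OpenCV 4.12 (cv2) and the standard library are available. Lean on these libraries where they do the work, as an engineer would, in place of code of your own. Each camera call takes 0.05 s, during which the arm holds its last target. There are 200 camera calls.

## Task

With the fingertips only, push the bent metal bracket along the fixture's slideway until it is fully home against the end stop; slide it, never pick it up. Then push the toggle clamp's upright lever over, away from the bracket, past its dead point until it snaps into lock and its pad holds the bracket down. Leave the other things where they are.

Things in the scene. Friction and masses are not known exactly. Their poses are not given: they have to be found in the camera images.
- fixture: fixed fixture: dark steel plate, 12 mm thick, spanning x -112..103, y -85..165 mm about the origin (on the bench, under the slideway's centre line). +x points along the slideway to the end stop; z up. Guide rails along x: inner faces y = +-44, x -87..63, 10 mm above the plate. The toggle clamp stands beside it at x = 20, y 62..124 mm; its cheek plates reach 76 mm above the bench
- stop_face (a point): centre, at plate-top height, of the end stop's face that the bracket must meet (fixture x = 65 mm); the stop is a cross bar 16 mm thick, 22 mm above the plate; axes as the fixture's
- bracket: loose bent sheet-metal bracket, 0.22 to 0.45 kg, lying in the slideway: a 100 (x) x 80 (y) x 4 mm foot with a 4 mm thick, 80 mm wide flange standing up at its -x end to 34 mm above its underside. Origin: centre of the foot's underside. Starts 18 to 45 mm short of the stop; sliding it takes about 1 to 4 N
- bracket_front (a point): middle of the bracket's +x (leading) edge, at its underside; meets stop_face when home
- bracket_flange (a point): middle of the outer (-x) face of the bracket's upright flange, 18 mm above the underside: the place to push
- clamp_lever (a joint): angle of the clamp's hand lever, rad: 0 = upright (starts 0 to 0.3), growing as its top swings over towards the fixture's +y and down, away from the bracket. Loose at first; from 0.4 on a spring resists with up to 0.9 N m (4 to 8 N at the grip); dead point at 1.12, a little beyond which it snaps by itself to its stop at 1.37: locked, 11 degrees above level. Let go before, it springs back
- lever_hinge (a point): the lever's pivot, 65 mm above the bench; its axis is the fixture's x axis; point axes as the fixture's
- lever_grip (a point): centre of the lever's black grip, 107 mm from lever_hinge: a flat bar 30 mm wide (fixture x), 16 mm thick, 66 mm long (74 to 140 mm from the hinge). Its z axis runs along the lever, away from the hinge; its y axis is the way it swings to lock. Push on its -y face, which looks towards the slideway and, as the lever goes down, upwards
- clamp_arm: the clamp's holding arm, 75 mm from its pivot (origin; fixture 20, 85, 45 mm) to its rubber pad, geared to the lever. Lever open: raised up to 63 degrees, its top about 125 mm above the bench. As the lever goes over, it comes down level and its sprung 18 mm pad presses on the bracket's foot near fixture x = 20, y = 10 mm with 2 to 5 N
- cone_big: bystander: spun sheet-metal cone, 116 mm across the foot, 150 mm tall; origin at the centre of its foot
- oil_can: bystander: grey can, 60 mm diameter, 120 mm tall; origin at the centre of its foot
- hammer: bystander: hammer lying on the bench, about 0.3 m long
- collar: bystander: steel shaft collar, 38 mm diameter, 16 mm high, lying on the fixture plate (on its near side, lever side); origin at the centre of its underside
- roller: bystander: steel roller, 26 mm diameter, 30 mm tall, standing on the fixture plate (far corner, lever side); origin at the centre of its foot
Mind the look-alikes: they are no part of the job. What is meant by the bracket is not pink or red, and is the smaller of those in its own colour.

How it is judged:
By the outcome, as a careful person would: the job done as asked, in the order asked, and still so for the second after the job is handed in, with the robot touching nothing.
It also fails if it takes over 48 s, if anything falls off the work surface, if the arm or the gripper's body presses on something with over 40 N, if the wrist force passes 120 N, or if a joint passes its speed limit or range.

## Working session

There is one attempt and no reset: what is moved stays moved. The work goes in short steps, each a Python script; the robot and the scene stay as the last script left them, time stands still between calls to the robot, and variables do not carry over. Pictures are saved under pics/ and viewed, about 8 in all and at most 12, crops included, and the job is handed in when it is done.

```bash
mkdir -p pics; ls; python3 - <<'E'
from bench import *
import cv2,numpy as np
for n in("top","side"):
    c=capture(n); cv2.imwrite(f"pics/{n}0.png",c["image"]); np.savez(f"{n}0.npz",**c)
    print(n,(-c["R"].T@c["t"]).round(3))
    for q in("bracket","fixture","clamp_lever","clamp_arm","lever_grip","stop_face","bracket_flange","bracket_front","lever_hinge","collar","roller","cone_big","oil_can","hammer"):
        print(q,[(np.round(d["xy"]).tolist(),round(d["conf"],2)) for d in spot_in(n,q)][:4])
print(current_clock(),current_orientation())
E
```

```text
pics
top [ 0.36  -0.024  1.134]
bracket [([240.0, 268.0], 0.9), ([338.0, 286.0], 0.86), ([317.0, 184.0], 0.85), ([191.0, 154.0], 0.66)]
fixture [([298.0, 185.0], 0.89), ([315.0, 187.0], 0.61)]
clamp_lever [([275.0, 174.0], 0.52)]
clamp_arm [([300.0, 172.0], 0.75)]
lever_grip [([277.0, 170.0], 0.7)]
stop_face [([296.0, 190.0], 0.81)]
bracket_flange [([342.0, 282.0], 0.81), ([243.0, 268.0], 0.81), ([189.0, 154.0], 0.77), ([317.0, 186.0], 0.67)]
bracket_front [([317.0, 185.0], 0.83), ([237.0, 268.0], 0.8), ([341.0, 286.0], 0.73), ([191.0, 150.0], 0.57)]
lever_hinge [([297.0, 186.0], 0.93)]
collar []
roller [([264.0, 160.0], 0.53)]
cone_big [([122.0, 228.0], 0.59), ([275.0, 172.0], 0.21), ([298.0, 186.0], 0.2)]
oil_can [([127.0, 161.0], 0.8), ([272.0, 168.0], 0.62)]
hammer [([425.0, 195.0], 0.86)]
side [0.428 0.853 1.023]
bracket [([195.0, 317.0], 0.88), ([266.0, 202.0], 0.79), ([366.0, 198.0], 0.62), ([348.0, 280.0], 0.59)]
fixture [([259.0, 223.0], 0.82)]
clamp_lever [([250.0, 196.0], 0.79)]
clamp_arm []
lever_grip [([251.0, 195.0], 0.65), ([259.0, 219.0], 0.28)]
stop_face [([260.0, 219.0], 0.71), ([296.0, 238.0], 0.41)]
bracket_flange [([349.0, 276.0], 0.83), ([367.0, 199.0], 0.63), ([197.0, 318.0], 0.6), ([272.0, 202.0], 0.57)]
bracket_front [([270.0, 202.0], 0.96), ([369.0, 201.0], 0.87), ([346.0, 277.0], 0.81), ([199.0, 315.0], 0.77)]
lever_hinge [([260.0, 225.0], 0.63), ([229.0, 241.0], 0.36), ([252.0, 201.0], 0.3), ([196.0, 370.0], 0.15)]
collar [([294.0, 241.0], 0.56)]
roller []
cone_big [([286.0, 386.0], 0.62)]
oil_can [([198.0, 370.0], 0.61)]
hammer []
1.5 [ 8.47256710e-01 -5.31183642e-01 -5.79811799e-05 -4.43935541e-05]
```

```bash
python3 - <<'E'
import cv2,numpy as np
t=cv2.imread("pics/top0.png")
print(t.shape)
a=cv2.resize(t[110:260,215:365],(600,600),interpolation=cv2.INTER_CUBIC)
cv2.imwrite("pics/topcrop.png",a)
s=cv2.imread("pics/side0.png")
cv2.imwrite("pics/sidecrop.png",cv2.resize(s[140:290,160:360],(800,600),interpolation=cv2.INTER_CUBIC))
E
```

```text
(420, 560, 3)
```

View pics/top0.png

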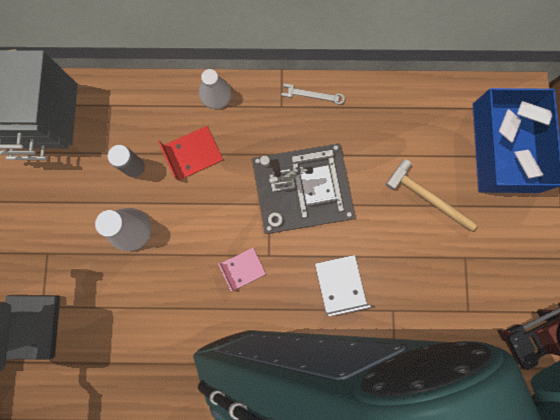

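View pics/topcrop.png

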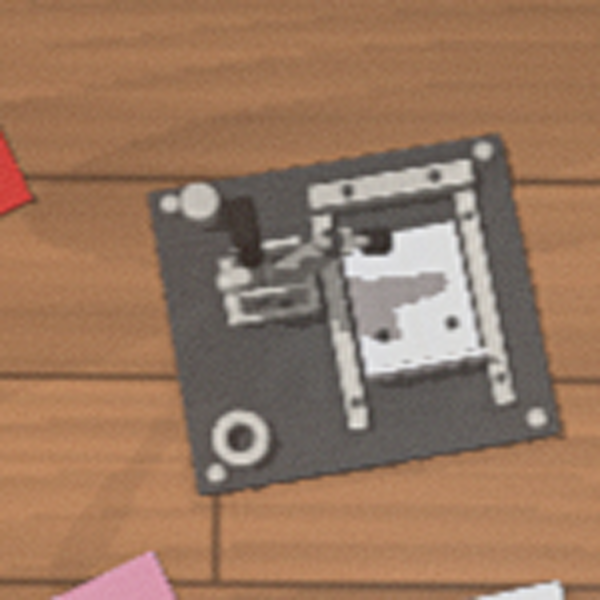

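View pics/sidecrop.png

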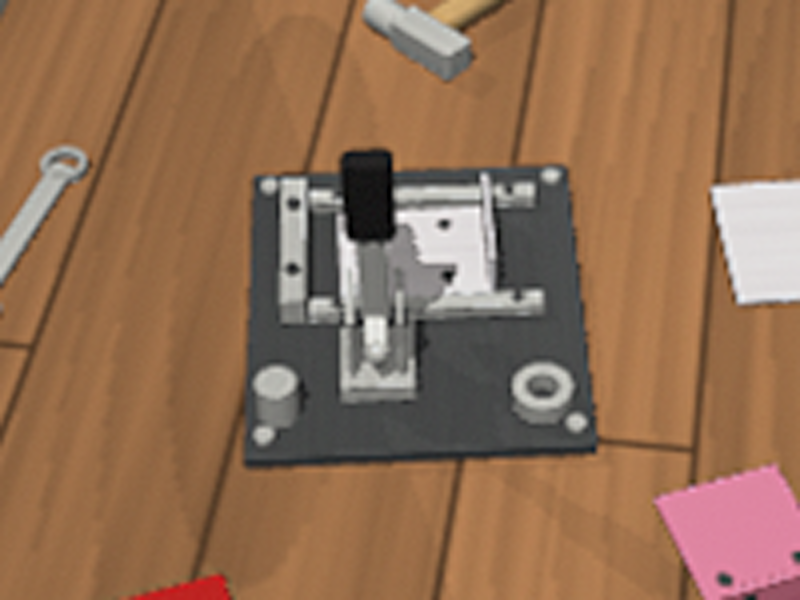

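The top view shows the fixture with its stop bar at the top: +x is up and slightly left, +y is left. The white bracket is in the slideway, with its flange near crop (430,370), and the lever's black grip is near crop (240,230). The collar and roller sit on the lever-side corners. The side view agrees. Next I'll measure.

```bash
cat > geo.py <<'E'
import numpy as np,cv2
def cloud(c):
    K,R,t,Z=c["intrinsics"],c["R"],c["t"],c["range_z"].astype(float)
    v,u=np.mgrid[:420,:560]
    P=np.stack([(u-K[0,2])/K[0,0]*Z,(v-K[1,2])/K[1,1]*Z,Z],-1)
    W=(P-t)@R; W[Z<=0]=np.nan
    return W
def onplane(c,uv,z):
    K,R,t=c["intrinsics"],c["R"],c["t"]
    d=np.c_[np.asarray(uv,float),np.ones(len(uv))]@np.linalg.inv(K).T@R
    o=-R.T@t
    return o+d*((z-o[2])/d[:,2])[:,None]
E
python3 - <<'E'
import numpy as np,cv2
from geo import *
for n,box in(("top",(130,245,240,365)),("side",(170,265,210,320))):
    c=dict(np.load(n+"0.npz")); W=cloud(c); im=c["image"]
    hsv=cv2.cvtColor(im,cv2.COLOR_BGR2HSV)
    r0,r1,c0,c1=box
    m=np.zeros((420,560),np.uint8); m[r0:r1,c0:c1]=((hsv[...,1]<75))[r0:r1,c0:c1]
    k,l,st,_=cv2.connectedComponentsWithStats(m); i=1+st[1:,4].argmax(); m=(l==i)
    z=W[...,2]
    pm=m&(abs(z-0.012)<0.006)
    print(n,st[i],"plate z med",np.nanmedian(z[pm]),"bench z",np.nanmedian(z[200:300,380:390] if n=="side" else z[240:255,280:310]))
    uv=np.argwhere(pm)[:,::-1]
    P=onplane(c,uv,0.012)
    rc=cv2.minAreaRect((P[:,:2]*1000).astype(np.float32)); print("rect mm",np.round(rc[0],1),np.round(rc[1],1),rc[2])
    print(np.round(cv2.boxPoints(rc),0).tolist())
    np.save(n+"_m.npy",m)
E
```

```text
top [ 252  144  103   90 6955] plate z med 0.011684829818516984 bench z -0.0011264583333095866
rect mm [596.3 -88.7] [214.7 248.2] 10.54262924194336
[[468.0, 14.0], [513.0, -230.0], [725.0, -191.0], [679.0, 53.0]]
side [ 221  178   89   79 6074] plate z med 0.013575196113473416 bench z 0.0018503392786056651
rect mm [596.8 -88.5] [213.7 255.1] 10.403852462768555
[[469.0, 18.0], [515.0, -233.0], [725.0, -195.0], [679.0, 56.0]]
```

```bash
cat >> geo.py <<'E'
yaw=np.deg2rad(10.5); C,S=np.cos(yaw),np.sin(yaw)
F=np.array([[C,-S,0],[S,C,0],[0,0,1]]); O=np.array([.5965,-.0886,0])-F@np.array([-.0045,.040,0])
def fx(p): return (np.asarray(p)-O)@F      # world->fixture
def wd(p): return O+F@np.asarray(p,float)  # fixture->world
E
python3 - <<'E'
import numpy as np,cv2
from geo import *
print("O",O)
pc=lambda a:np.round(np.percentile(a,[0,2,10,50,90,98,100],axis=0)*1000,1).tolist()
for n in("top","side"):
    c=dict(np.load(n+"0.npz")); W=fx(cloud(c)); im=c["image"].astype(int)
    x,y,z=W[...,0],W[...,1],W[...,2]
    br=(abs(y)<.038)&(abs(x)<.12)
    foot=br&(abs(z-.016)<.004)&(im.min(2)>190)
    fl=br&(z>.033)&(z<.055)&(im.min(2)>120)&(x<-.02)
    print(n,"foot n",foot.sum(),"x",pc(x[foot]),"y",pc(y[foot]))
    print(" flange n",fl.sum(),"x",pc(x[fl]),"z",pc(z[fl]))
    stop=(abs(y)<.04)&(x>.055)&(x<.095)&(z>.027)&(z<.045); print(" stop x",pc(x[stop]))
    lev=(im.max(2)<75)&(abs(x-.02)<.03)&(y>.0)&(y<.17)&(z>.1)
    P=W[lev]; print(" grip n",len(P)); 
    for ax in range(3): print("  ",pc(P[:,ax]))
    a=np.arctan2(P[:,1]-.1,P[:,2]-.065)
    for b in np.arange(.1,.215,.01):
        s=(abs(z-b)<.005)&(abs(x-.02)<.035)&(y>-.02)&(y<.17)
        if s.sum(): print("  z",round(b,3),s.sum(),"y",pc(y[s])[1::2],"x",pc(x[s])[1::2])
E
```

```text
O [ 0.60821407 -0.12711014  0.        ]
top foot n 505 x [-46.9, -45.4, -40.3, -9.3, 33.1, 41.7, 43.7] y [-38.0, -36.9, -33.2, -9.8, 25.4, 33.9, 37.0]
 flange n 62 x [-56.2, -56.0, -55.6, -54.3, -52.0, -51.5, -50.5] z [33.0, 33.2, 36.4, 44.3, 47.2, 48.5, 51.4]
 stop x [64.7, 65.7, 66.7, 73.0, 80.4, 81.7, 82.9]
 grip n 144
   [5.2, 5.5, 6.4, 16.6, 28.9, 32.7, 34.6]
   [16.0, 18.5, 25.4, 107.1, 114.9, 117.5, 118.1]
   [100.2, 101.3, 104.5, 199.4, 204.7, 206.4, 207.5]
  z 0.1 53 y [14.7, 28.5, 102.6] x [11.6, 17.8, 27.3]
  z 0.11 41 y [24.8, 42.7, 104.8] x [11.9, 18.7, 27.2]
  z 0.12 42 y [47.8, 55.0, 67.1] x [12.3, 19.9, 28.1]
  z 0.14 2 y [99.9, 101.3, 102.7] x [6.7, 7.9, 9.1]
  z 0.15 8 y [99.2, 106.7, 114.4] x [5.3, 7.1, 25.4]
  z 0.16 6 y [100.0, 106.6, 112.4] x [5.7, 6.3, 10.3]
  z 0.17 6 y [103.0, 109.0, 114.5] x [5.8, 6.7, 7.8]
  z 0.18 8 y [101.5, 109.0, 116.4] x [5.3, 6.7, 15.2]
  z 0.19 7 y [103.0, 107.7, 114.4] x [5.7, 6.4, 7.9]
  z 0.2 73 y [102.5, 110.4, 117.9] x [6.7, 18.7, 34.3]
  z 0.21 10 y [106.4, 109.4, 114.1] x [14.5, 22.8, 27.6]
side foot n 265 x [-52.9, -50.1, -46
[... 374 characters left out ...]
.1, 204.9, 206.8, 209.6]
  z 0.1 24 y [102.9, 105.4, 108.1] x [13.0, 21.2, 29.6]
  z 0.11 21 y [101.5, 106.5, 109.3] x [12.6, 22.0, 29.3]
  z 0.12 21 y [104.4, 106.5, 109.3] x [13.3, 21.7, 28.8]
  z 0.13 20 y [105.5, 107.1, 110.0] x [14.2, 21.3, 28.4]
  z 0.14 19 y [106.8, 109.9, 112.9] x [10.2, 21.1, 31.7]
  z 0.15 33 y [108.9, 112.6, 115.6] x [6.8, 20.7, 34.5]
  z 0.16 43 y [106.4, 113.2, 116.0] x [6.5, 20.3, 36.2]
  z 0.17 39 y [110.2, 113.4, 116.7] x [8.4, 22.0, 35.8]
  z 0.18 36 y [111.3, 114.8, 118.1] x [9.8, 24.0, 35.1]
  z 0.19 38 y [112.0, 115.3, 117.5] x [7.9, 21.2, 34.6]
  z 0.2 69 y [104.2, 113.5, 118.2] x [7.4, 20.9, 35.6]
  z 0.21 27 y [105.4, 109.7, 116.5] x [10.7, 22.9, 32.8]
```

The measurements agree with the given sizes: stop face at x=65, and the bracket foot spans -56..44 mm in the fixture frame, so it has about 21 mm to go. The lever is at about 0.07 rad with its hinge at y≈100. Now I'll push the bracket with two spread fingertips.

```bash
cat >> geo.py <<'E'
from scipy.spatial.transform import Rotation as Ro
Q=Ro.from_matrix(np.c_[[-S,C,0],[C,S,0],[0,0,-1]]).as_quat()
Q2=Ro.from_matrix(np.c_[[S,-C,0],[-C,-S,0],[0,0,-1]]).as_quat()
E
python3 - <<'E'
from bench import *
from geo import *
j=current_joint_pos()
best=min((q for q in(Q,Q2) if inverse_kinematics(wd([-.09,0,.24]),q) is not None),key=lambda q:abs(inverse_kinematics(wd([-.09,0,.24]),q)[5]))
np.save("q.npy",best); print(inverse_kinematics(wd([-.09,0,.24]),best))
move_gripper(0.04)
move_ptp(wd([-.09,-.0,.24]),best)
servo_line(wd([-.09,0,.024]),rate=.12)
print(current_clock(),current_force(),current_finger_gap())
h=servo_line(wd([-.060,0,.024]),rate=.04,contact_N=8)
print("a",h,fx(current_position()),current_force())
if not h:
    h=servo_line(wd([-.037,0,.024]),rate=.03,contact_N=12)
    print("b",h,fx(current_position()),current_force())
print(current_clock())
c=capture("top"); np.savez("top1.npz",**c); c=capture("side"); np.savez("side1.npz",**c); cv2.imwrite("pics/side1.png",cv2.resize(c["image"][140:290,160:360],(800,600)))
E
```

```text
[-3.97556890e-01  2.55365578e-01  1.61835231e+00 -4.44089210e-16
  1.26787477e+00  9.89979865e-01]
6.05 [-0.39286963 -0.12073106  0.02305442] 0.039841291294236705
a False [-5.97937410e-02  3.80006996e-06  2.39172715e-02] [0.3272192  0.89683701 0.335744  ]
b True [-0.04622086  0.00053427  0.02343622] [-0.63195979 -0.44022371 -0.10272902]
7.5
```

View pics/side1.png

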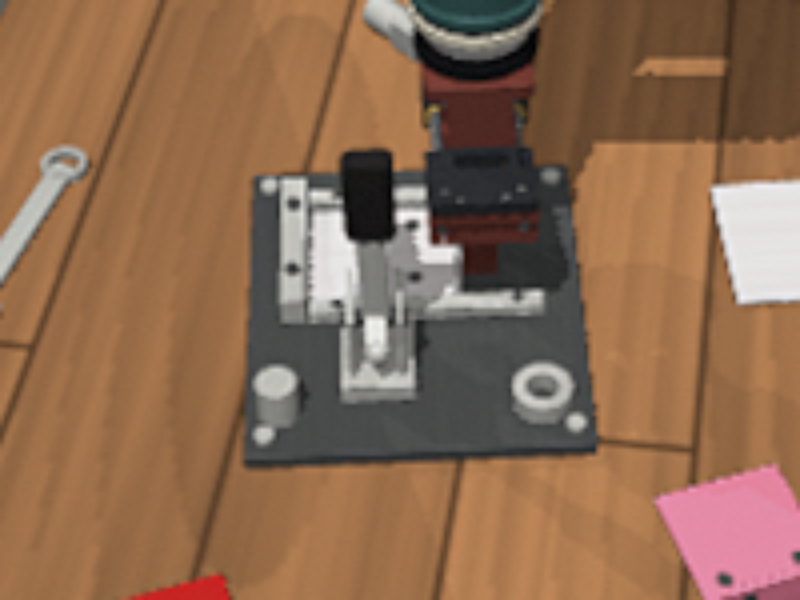

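The bracket now appears to reach the stop bar (left). I'll confirm with a second press, then back off and measure the gap.

```bash
python3 - <<'E'
from bench import *
from geo import *
for k in range(2):
    p=fx(current_position())
    h=servo_line(wd([p[0]+.008,0,.024]),rate=.015,contact_N=12)
    print(h,fx(current_position())*1000,F.T@current_force())
servo_line(wd([-.085,0,.024]),rate=.06)
servo_line(wd([-.085,0,.24]),rate=.2)
print(current_clock())
pc=lambda a:np.round(np.percentile(a,[0,2,10,50,90,98,100])*1000,1).tolist()
for n in("top","side"):
    c=capture(n); np.savez(n+"2.npz",**c); cv2.imwrite(f"pics/{n}2.png",c["image"])
    W=fx(cloud(c)); x,y,z=np.moveaxis(W,-1,0); im=c["image"]
    foot=(abs(y)<.038)&(abs(x)<.064)&(abs(z-.016)<.004)&(im.min(2)>190)
    fl=(abs(y)<.038)&(x<-.01)&(x>-.1)&(z>.033)&(z<.055)
    st=(abs(y)<.04)&(x>.055)&(x<.095)&(z>.027)&(z<.045)
    print(n,"foot",pc(x[foot]),"fl",pc(x[fl]) if fl.any() else 0,"stop",pc(x[st]))
E
```

```text
True [-46.40770273   1.17372652  22.83764028] [-0.64712823 -0.55567021 -0.29658797]
True [-46.5708993    1.66156497  22.34467653] [0.60267837 0.83461132 0.24231729]
10.4167
top foot [27.7, 28.8, 31.2, 55.7, 61.0, 62.6, 63.1] fl [-34.0, -34.0, -33.9, -33.6, -32.1, -31.8, -31.7] stop [64.7, 65.3, 66.8, 73.3, 80.5, 81.8, 82.2]
side foot [-29.2, -28.5, -24.4, 42.3, 57.9, 60.5, 60.6] fl [-33.8, -33.5, -32.9, -31.4, -29.8, -29.6, -29.6] stop [66.9, 67.0, 67.3, 74.4, 80.1, 80.6, 82.3]
```

The bracket is home: three presses of 12 N stopped at the same x (-46.2 to -46.6), and the flange moved about 21 mm. Now the lever.

```bash
python3 - <<'E'
from bench import *
from geo import *
c=dict(np.load("top2.npz")); W=fx(cloud(c)); x,y,z=np.moveaxis(W,-1,0)
fl=(abs(y)<.038)&(x<-.01)&(x>-.1)&(z>.036)&(z<.055); print("n",fl.sum(),"flange yaw deg",np.degrees(np.polyfit(y[fl],x[fl],1)[0]), y[fl].min(),y[fl].max())
q=np.load("q.npy")
move_gripper(0.0)
move_ptp(wd([-.02,.06,.26]),q)
servo_line(wd([.02,.072,.26]),q,rate=.15)
servo_line(wd([.02,.072,.172]),rate=.12)
def tcp(t,r=.107): return wd([.02,.100+r*np.sin(t)-.008*np.cos(t)-.0135,.065+r*np.cos(t)+.008*np.sin(t)])
for t in np.r_[.05,.2,.35:1.33:.0970]:
    h=servo_line(tcp(t),rate=.06,contact_N=25)
    print(round(t,2),h,(fx(current_position())*1000).round(1),(F.T@current_force()).round(1))
    if h: break
print(current_clock())
c=capture("side"); np.savez("side3.npz",**c); cv2.imwrite("pics/side3.png",cv2.resize(c["image"][120:290,150:376],(800,600)))
E
```

```text
n 3 flange yaw deg -23.454196882548583 0.014773405038650347 0.017945214724761915
0.05 False [ 20.2  84.4 172.8] [ 0.3 -0.   0.4]
0.2 False [ 19.9 100.5 171.4] [-0.8  0.5  0.5]
0.35 False [ 19.8 116.2 168. ] [-0.2  0.2  0.1]
0.45 False [ 19.8 126.  164.7] [ 0.5 -0.5 -0.7]
0.54 False [ 20.6 134.8 161. ] [ 1.2 -2.7  2.2]
0.64 False [ 20.8 143.8 156.2] [ 1.5 -2.8  5.2]
0.74 False [ 21.1 152.6 150.2] [ 0.9 -1.   5.5]
0.83 False [ 20.9 160.6 143.2] [ 2.5 -1.5  4.4]
0.93 False [ 19.8 167.8 135. ] [ 1.9 -0.4  2.5]
1.03 False [ 18.8 174.4 126.3] [-0.9  0.  -0.4]
1.13 False [ 19.3 180.1 117.5] [-0.1 -1.   0.6]
1.22 False [ 19.5 184.7 108.4] [-0.2  0.2 -0.1]
1.32 False [ 19.5 188.4  98.7] [ 0.3 -0.4  0.7]
17.45
```

View pics/side3.png

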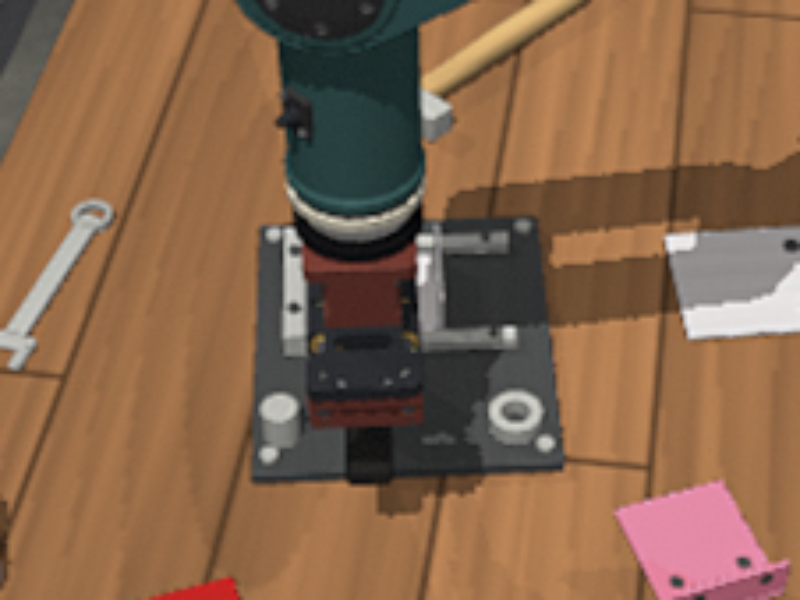

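The lever lies over, and the force fell to zero past the dead point. I'll retreat and verify.

```bash
python3 - <<'E'
from bench import *
from geo import *
q=np.load("q.npy")
p=fx(current_position())
servo_line(wd([.02,p[1],.26]),rate=.15)
goto_joints([-1.235,0.359,1.51,0,1.272,-0.115])
print(current_clock())
pc=lambda a:np.round(np.percentile(a,[0,2,10,50,90,98,100])*1000,1).tolist() if a.size else None
ims=[]
for n,b in(("top",(130,250,235,395)),("side",(150,270,190,350))):
    c=capture(n); np.savez(n+"4.npz",**c); W=fx(cloud(c)); x,y,z=np.moveaxis(W,-1,0); im=c["image"]
    fl=(abs(y)<.04)&(x<-.01)&(x>-.06)&(z>.033)&(z<.055)&(im.min(2)>120)
    ft=(abs(y)<.038)&(x>.04)&(x<.064)&(abs(z-.016)<.004)&(im.min(2)>150)
    print(n,"flange",fl.sum(),pc(x[fl]),"yaw",np.degrees(np.polyfit(y[fl],x[fl],1)[0]),"foot max",pc(x[ft]))
    g=(im.max(2)<75)&(abs(x-.02)<.025)&(y>.165)&(y<.26)&(z>.06)
    print(" grip n",g.sum(),"y",pc(y[g]),"z",pc(z[g]),"angle from slope",np.pi/2-np.arctan(np.polyfit(y[g],z[g],1)[0]))
    ims.append(cv2.resize(im[b[0]:b[1],b[2]:b[3]],(400,300),interpolation=cv2.INTER_CUBIC))
cv2.imwrite("pics/fin.png",cv2.resize(np.hstack(ims),(800,300)))
E
```

```text
21.1667
top flange 63 [-34.5, -34.4, -34.2, -32.8, -30.8, -30.1, -29.8] yaw -0.043320849179507855 foot max [40.2, 40.6, 42.5, 51.4, 60.2, 62.0, 63.3]
 grip n 237 y [175.4, 177.0, 181.6, 204.7, 229.5, 234.1, 235.9] z [78.4, 83.9, 87.4, 92.6, 98.0, 99.8, 102.7] angle from slope 1.3698726517519328
side flange 42 [-33.5, -33.4, -33.0, -31.6, -29.8, -29.7, -29.7] yaw 0.049431046234114935 foot max [41.9, 42.0, 42.4, 52.6, 60.4, 63.0, 63.2]
 grip n 274 y [170.7, 175.0, 183.1, 212.8, 235.8, 238.2, 239.9] z [84.8, 88.0, 90.2, 95.8, 101.0, 102.6, 104.4] angle from slope 1.426400615986875
```

View pics/fin.png

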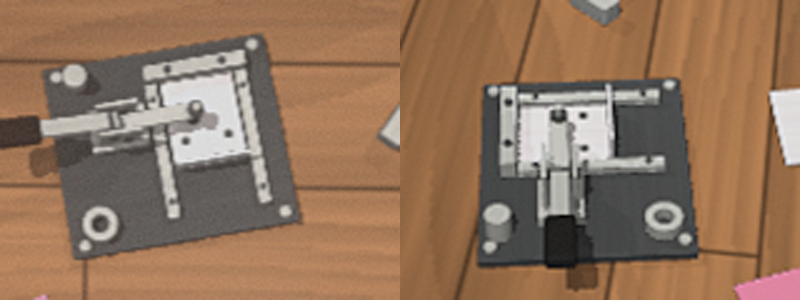

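The lever is locked at about 1.37 rad, the pad is on the foot, and the flange spans -34.5..-30 (home is -35..-31) with zero yaw. The collar and roller are where they were. I'm handing it in.

```bash
python3 -c "
from bench import *
close_job();print(current_clock())"
```

```text
the job is handed in; nothing more can be done
the job is handed in; nothing more can be done
```

The bracket is home against the end stop, the toggle clamp is locked on it, and the job is handed in. The robot's clock read about 21 s at the last reading before hand-in, and the arm was back at its start pose.

- **Bracket:** I pushed it about 21 mm along the slideway with two spread fingertips. Three presses, each cut off at 12 N, stopped within 0.4 mm of each other. Afterwards the flange measured x ≈ -34.5 to -30 mm, against -35 to -31 when fully home, with no measurable yaw. At about 2.7 mm per pixel the pictures cannot show a gap under about 1 mm, so "fully home" rests mainly on those presses.
- **Clamp lever:** I pushed it over along its arc. The resistance rose to about 6 N and fell to zero near the dead point. The lever angle then measured 1.37 rad from the top camera and 1.43 rad from the side camera, against 1.37 for locked. The last picture shows the pad on the bracket's foot.
- **Other things:** The collar and roller look unmoved in the last picture. I did not re-measure the cone, oil can or hammer; the arm was not sent near them.

One check failed: a flange yaw reading taken while the arm blocked the view had only 3 points, so I ignored it. The later unobstructed reading was fine.

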